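# Complete the breaker kit and hold the clip open round its plan card

## Robot

A 6-joint arm with a two-finger parallel gripper is mounted at the origin on the work surface. World frame = base frame: x ahead of the robot, y to its left, z up, the work surface at z = 0. Lengths are in m, angles in degrees, forces in N, time in s.
With the tool pointing down it reaches from about 0.375 to 0.9 m from the base axis. Payload 3.1 kg.
Tool frame: the origin (TCP) lies at the very end of the fingers, on their centre line; the grasp point (between the pads) lies behind it (bot.grip_depth is the z of the grasp point in the tool frame, in m); z points along the fingers, y is the direction in which the jaws open and shut (so a half turn about z gives the same grasp; the last joint's range is limited). The gripper opens to 87 mm and grips with 3 to 60 N. Pads are 19 mm wide; open, the fingers measure 117 mm over their backs; the gripper's body (75 mm by 190 mm) begins 51 mm behind the grasp point.
Start: joints at [64.315, 30.224, 82.088, -0, 67.689, -10.227], TCP at [0.167, 0.602, 0.223] pointing down, gripper open.
Joint ranges: [-176.69, 176.69], [-43.24, 126.21], [12.49, 139.97], [-82, 262], [0, 151.66], [-163.58, 163.58]. Speed limits (degrees/s): [159.86, 159.86, 180, 180, 180, 180].

## Interface

Orientations are given as a 3x3 rotation matrix whose columns are the frame's x, y, z axes.
In Python, from rig import bot, vision gives the robot as it stands. The module is installed in compiled form; this text tells all that it offers.
- The arm moves only by the shell command python3 -m jog 'ROWS'. ROWS is JSON, a list of rows, each a list of 3 entries, a list of its own where there are three numbers: the shift along the tool's x, y, z in mm, then the turn, a rotation vector about the tool's x, y, z in degrees, then the closure, from 0 (fully open) to 1 (shut). In form: [[[dx, dy, dz], [wx, wy, wz], fingers], ...]. A call has 1 to 12 rows; each row is the pose to reach, as a shift and turn from the pose commanded when the call began, along the tool's axes at that moment; what a row does not reach only later rows make up. A row lasts 1/12 s, in which the tool goes at most 41.7 mm and 7.16 degrees, less where a joint would pass 70% of its speed; a pose out of reach is approached as far as the arm can. A call with a gripper value outside its range is refused whole. The fingers move at their own pace and stop on an object; the grip force is fixed at half the most. Time passes only in rows, so rows that repeat a pose let the fingers close. It gives the time, the measured TCP pose, the force and the opening at its end, in the units of the state.
- bot.read_state(): the state, without advancing time (a new reading comes with each control period).
- vision.capture(name): name is "scene" or "top"; returns the picture (480x640x3 uint8, red, green, blue); there is no depth.
- vision.camera_info(name): a dict with "intrinsics" (3x3 intrinsics, pixels), "dist" ([k1, k2, p1, p2, k3] as OpenCV has them; the pictures are not rectified), "camera_from_world" (4x4, takes a point from world to camera coordinates). Camera axes: x right, y up, looking along -z (the intrinsics and any distortion apply to the point x, -y, -z); pixel columns grow to the right and rows downward; lengths in m; the calibration is good to about 2 mm. A picture is of the moment at which its call begins. camera_info takes no time and is no camera call.
- bot.hand_in(): hands the job in, once; it reports no verdict.
The state is a dict: "time_s": time; "joint_positions": joint angles; "qvel": joint speeds; "tau": joint torques, N m; "position": TCP position; "tcp_rot": TCP orientation; "force": force on the tool from outside, world axes, zero at the start; "moment": the same for the moment, N m; "opening": opening from 0.0 (shut) to 1.0 (fully open).
Only numpy, scipy, OpenCV 4.12 (cv2) and the standard library are available. Lean on these libraries where they do the work, as an engineer would, in place of code of your own. Each camera call takes 0.05 s, during which the arm holds its last target. There are 200 camera calls.

## Task

Put the loose two-pole circuit breaker back into its own slot in the kit tray (the one with two label bars), pushed right down to the floor of the slot and let go. Then pick up the spring clip by its handles, squeeze it wide open and bring it over the free upright edge of the wiring-plan card, about half-way up, one jaw on each side and neither touching, so that a colleague can slip a parts list in. Finish while still holding it like that, gaping around the card edge; do not let go, and leave the other things on the bench where they are.

Things in the scene. Friction and masses are not known exactly. Their poses are not given: they have to be found in the camera images.
- breaker_mid (a point): Centre of the loose white two-pole circuit breaker lying on its back, two black toggles up. Base 85 long (x), 36 wide (y), 44 high; on its middle a raised nose 46 long, 36 wide, reaching 66 above the underside; toggles (look only) reach 75. This point is on the middle, 33 above the underside; z up. About 220 g. It may go into the slot either way round.
- slot_two_floor (a point): Centre of the pocket floor of the breaker's slot: a fixed white block 116 x 72 x 28 with TWO black label bars on the rim nearest the robot. Pocket 95 long (x), 44 wide (y), 22 deep, mouth chamfered 3; floor 12 and rim 34 above the bench; z up. Like blocks with one bar (pocket 26 wide) and three bars (62 wide) stand 74 apart beside it on a grey tray, in any order.
- clip_mid (a point): Middle of the hinge pin of the black spring clip, 18 above its underside. The clip lies on its side on the bench, hinge upright, 36 high all over. x points from hinge to jaw tips, y to the left handle, z up. Closed, the jaws reach 65 ahead (+x) and the two flat handles 57 behind (-x), their outer faces spreading straight from 32 apart at the hinge to 57 at the ends.
- tip_left (a point): Middle of the rubber tip of the left (+y) jaw, 62 ahead of the hinge, 18 above the underside; 5 thick, its inner face on the clip's middle line when closed. Same frame as clip_mid.
- tip_right (a point): Middle of the rubber tip of the right (-y) jaw, likewise; it turns with the right half of the clip.
- clip_jaw (a joint): Opening angle between the two halves of the spring clip: 0 closed (its spring holds it there), 0.44 rad fully open at the stop.
- card_edge (a point): Mid-height of the free upright edge of the wiring-plan card, 85 above the bench. The card is a fixed stiff board 4 thick, 105 long, 135 high (from 17 to 152 above the bench), standing upright in a dark steel foot 75 x 75 x 22 high that begins 34 behind the edge. x points from this edge into the card (roughly away from the robot), y is across its thickness, z up.
- breaker: The same loose two-pole breaker; origin at the centre of its underside.
- clip: The same clip, 70 g; origin at the foot of the hinge pin. Grip both handles across y, 40 behind the hinge (50 wide there). It takes about 5 N to start and 10 N at the stop; there the outer faces are parallel, 32 apart, the tips gape 27 and the hinge has crept up to 6 forward. Inside, the jaws are clear from 8 ahead of the hinge. The frame turns with the left half (0.22 rad when open).
- card: The wiring-plan card with its foot; origin on the bench under the free edge; fixed.
- small_breaker: Bystander: a white single-pole breaker, 85 x 18 x 66 high, one toggle; origin at the centre of its underside. Leave it.
- carton: Bystander: upright cardboard carton 70 x 90 x 110 high; origin at the centre of its underside. Leave it.
- driver: Bystander: screwdriver lying on the bench. Leave it.
Things that resemble listed ones, but are neither listed nor needed, are in the scene too. Of the things that look like the clip, the smaller one is meant.

How it is judged:
By the outcome, as a careful person would: the job done as asked, in the order asked, and still so for the second after the job is handed in, while the arm keeps its last pose, push and grip.
It also fails if it takes over 58 s, if anything falls off the work surface, if the arm or the gripper's body presses on something with over 40 N, if the wrist force passes 120 N, or if a joint passes its speed limit or range.

## Working session

There is one attempt and no reset: what is moved stays moved. The work goes in short steps, Python scripts to look and compute and a shell command to move; the robot and the scene stay as the last step left them, time stands still between calls to the robot, and variables do not carry over. Pictures are saved under pics/ and viewed, about 8 in all and at most 12, crops included, and the job is handed in when it is done.

```bash
mkdir -p pics
cat > h.py <<'E'
import numpy as np, cv2
from rig import bot, vision
def cap(cam,name):
    im=vision.capture(cam); cv2.imwrite(f'pics/{name}.png',im[:,:,::-1]); return im
def ray(cam,px):
    i=vision.camera_info(cam);K=np.array(i['intrinsics']);T=np.array(i['camera_from_world'])
    u=cv2.undistortPoints(np.array(px,float).reshape(-1,1,2),K,np.array(i['dist'])).reshape(-1,2)
    d=np.c_[u[:,0],-u[:,1],-np.ones(len(u))]@T[:3,:3]
    return -T[:3,:3].T@T[:3,3],d
def plane(cam,px,z):
    o,d=ray(cam,px); return o+d*((z-o[2])/d[:,2])[:,None]
def proj(cam,P):
    i=vision.camera_info(cam);K=np.array(i['intrinsics']);T=np.array(i['camera_from_world'])
    p=np.atleast_2d(P)@T[:3,:3].T+T[:3,3]; p=p*[1,-1,-1]
    return cv2.projectPoints(p.reshape(-1,1,3),np.zeros(3),np.zeros(3),K,np.array(i['dist']))[0].reshape(-1,2)
def tool(p=None):
    s=bot.read_state(); R=np.array(s['tcp_rot']); t=np.array(s['position'])
    return R,t,(None if p is None else R.T@(np.array(p)-t)*1000)
E
python3 - <<'E'
from h import *
np.set_printoptions(precision=4,suppress=True)
cap('scene','s0');cap('top','t0')
for c in('scene','top'):
    i=vision.camera_info(c);T=np.array(i['camera_from_world']);print(c,-T[:3,:3].T@T[:3,3],i['intrinsics'],i['dist'])
print(bot.read_state(),bot.grip_depth)
E
```

```text
scene [1.2231 0.0314 1.2033] [[615.9727   0.     319.7692]
 [  0.     615.9727 239.8032]
 [  0.       0.       1.    ]] [-0.2078  0.      0.      0.      0.    ]
top [0.3601 0.0031 1.0277] [[467.9127   0.     324.7919]
 [  0.     467.9127 240.4568]
 [  0.       0.       1.    ]] [-0.102  0.     0.     0.     0.   ]
{'time_s': 0.1, 'joint_positions': array([ 64.3144,  30.2735,  82.1497,  -0.0007,  67.6904, -10.2274]), 'qvel': array([ 0.0811, -0.0906, -0.1687, -0.0501,  0.0051, -0.0235]), 'tau': array([ -0.0008, -44.099 , -17.715 ,   0.0635,   0.0533,  -0.    ]), 'position': array([0.1663, 0.6018, 0.2217]), 'tcp_rot': array([[-0.9638,  0.2665, -0.0008],
       [ 0.2665,  0.9638, -0.0018],
       [ 0.0003, -0.002 , -1.    ]]), 'force': array([ 0.5439, -0.7955, -0.3382]), 'moment': array([-0.0022, -0.025 ,  0.0223]), 'opening': 0.9965866028544994} -0.0187
```

View pics/t0.png

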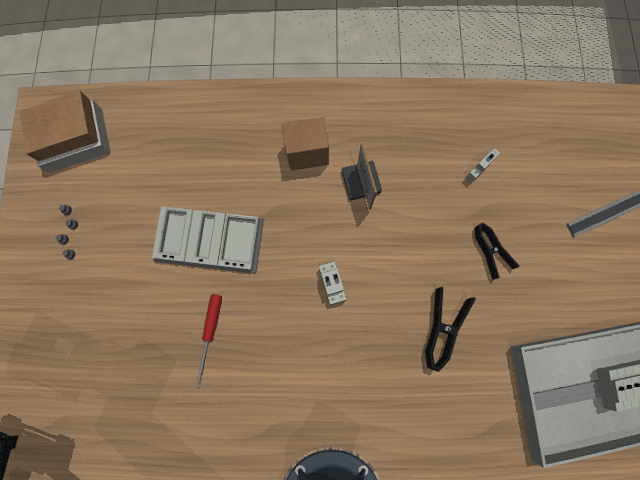

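View pics/s0.png

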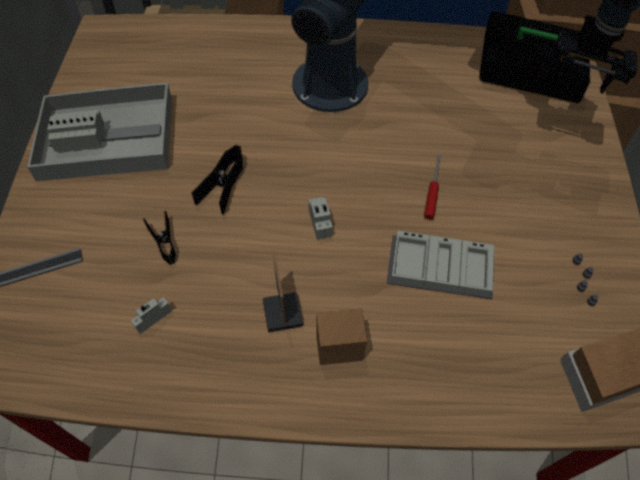

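Run:
```python
import cv2,numpy as np
t=cv2.imread('pics/t0.png')
def c(x,y,w,h): return cv2.resize(t[y:y+h,x:x+w],(400,300),interpolation=cv2.INTER_CUBIC)
a=np.vstack([np.hstack([c(148,195,120,90),c(302,250,64,48)]),np.hstack([c(458,212,80,60),c(325,140,80,60+0)])])
cv2.imwrite('pics/m0.png',a)
```

```text
(no output)
```

View pics/m0.png

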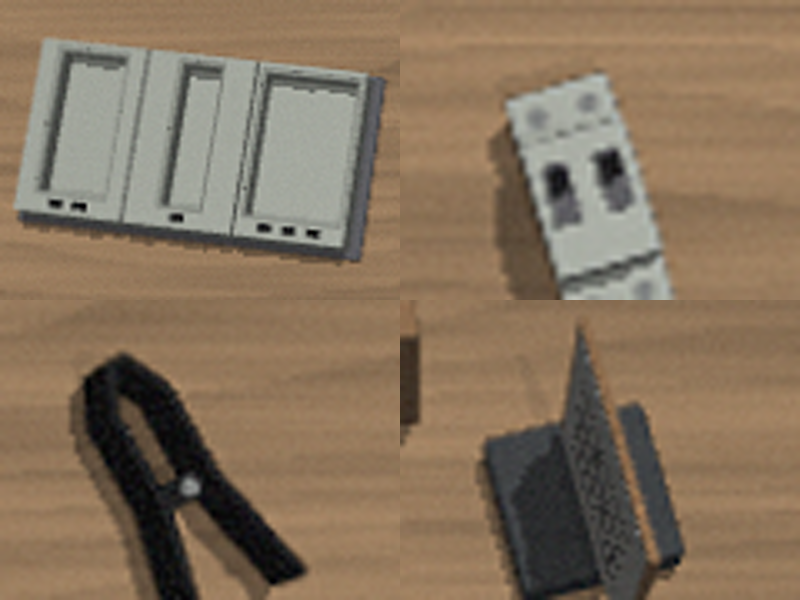

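Run:
```python
from h import *
t=cv2.imread('pics/t0.png');s=cv2.imread('pics/s0.png')
def c(t,x,y,w,h): return cv2.resize(t[y:y+h,x:x+w],(400,300),interpolation=cv2.INTER_CUBIC)
a=np.vstack([np.hstack([c(t,335,160,80,60),c(s,245,250,80,60)]),np.hstack([c(t,302,258,80,60),c(s,130,205,80,60)])])
cv2.imwrite('pics/m1.png',a)
np.set_printoptions(precision=4,suppress=True)
# two-bar block rim
P=plane('top',[(160.6,207),(193,210),(184.6,261.6),(152.5,258)],.034)
print(P,P.mean(0),np.linalg.norm(P-np.roll(P,-1,0),axis=1))
g=t.max(2).astype(int);sat=cv2.cvtColor(t,cv2.COLOR_BGR2HSV)[:,:,1]
m=((sat<60)&(g>110)).astype(np.uint8); m[:, :305]=0;m[:,360:]=0;m[:250]=0;m[318:]=0
cs=max(cv2.findContours(m,0,2)[0],key=cv2.contourArea);r=cv2.minAreaRect(cs);b=cv2.boxPoints(r);print(r,b)
P=plane('top',b,.044);print(P,P.mean(0),np.linalg.norm(P-np.roll(P,-1,0),axis=1))
m=(g<60).astype(np.uint8);m[:, :465]=0;m[:,525:]=0;m[:215]=0;m[285:]=0
cs=max(cv2.findContours(m,0,2)[0],key=cv2.contourArea);h=cv2.convexHull(cs)
print(cv2.approxPolyDP(h,2,True)[:,0].tolist())
W=plane('top',cs[:,0],.036)
pin=plane('top',[(496,249.4)],.037)[0];print('pin',pin,'ext',W.max(0),W.min(0))
```

```text
[[0.6214 0.3781 0.034 ]
 [0.6139 0.304  0.034 ]
 [0.4988 0.3166 0.034 ]
 [0.5066 0.3888 0.034 ]] [0.5602 0.3469 0.034 ] [0.0745 0.1158 0.0727 0.1152]
((332.52294921875, 282.2431335449219), (40.22870635986328, 17.719785690307617), 73.3007583618164) [[318.2569 265.5229]
 [335.2294 260.4312]
 [346.789  298.9633]
 [329.8165 304.0551]]
[[ 0.4889  0.0262  0.044 ]
 [ 0.4997 -0.0098  0.044 ]
 [ 0.4183 -0.0336  0.044 ]
 [ 0.4077  0.0019  0.044 ]] [ 0.4537 -0.0038  0.044 ] [0.0376 0.0849 0.0371 0.0848]
[[482, 223], [492, 230], [518, 265], [492, 279], [475, 238], [475, 227]]
pin [ 0.5236 -0.3589  0.037 ] ext [ 0.5825 -0.3142  0.036 ] [ 0.4594 -0.406   0.036 ]
```

View pics/m1.png

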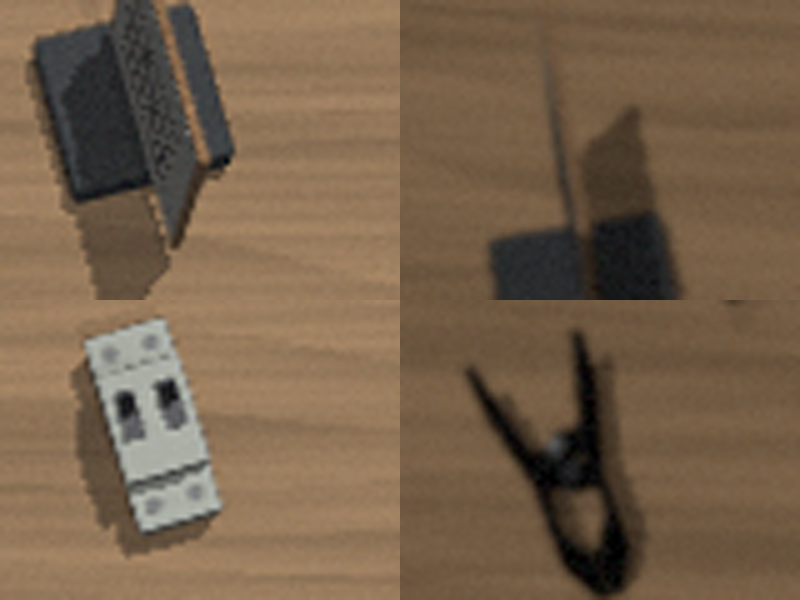

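Run:
```python
from h import *
np.set_printoptions(precision=4,suppress=True)
pin=plane('top',[(496,249.4)],.037)[0]
def vec(c,px,z):
    v=plane(c,[px],z)[0]-pin; return v, np.hypot(*v[:2])*1000, np.degrees(np.arctan2(v[1],v[0]))
print('pin scene',plane('scene',[(130+168/5,205+146/5)],.037))
print('Rhandle',vec('top',(519,266.6),.036),'expect 63.7 @180+26.6')
print('tip',vec('top',(482,223.2),.036))
print('tip scene',vec('scene',(171,264),.018))
print('sc handles',vec('scene',(130+68/5,205+70/5),.036),vec('scene',(130+177/5,205+30/5),.036))
a=plane('top',[(375.8,192)],.152);b=plane('top',[(370.3,209.4)],.017);f=plane('top',[(361.3,145.5)],.152)
print(a,b,f,np.linalg.norm(f-a),np.degrees(np.arctan2(*(f-a)[0,[1,0]])))
print('scene',plane('scene',[(245+143/5,250+30/5)],.152),plane('scene',[(245+178/5,250+237/5)],.152))
R,t,d=tool([.4537,-.0038,.15]);print(R,t,d)
```

```text
pin scene [[ 0.5238 -0.3505  0.037 ]]
Rhandle (array([-0.0378, -0.0491, -0.001 ]), np.float64(61.92803819395658), np.float64(-127.57207135944634)) expect 63.7 @180+26.6
tip (array([ 0.0584,  0.027 , -0.001 ]), np.float64(64.36289313382618), np.float64(24.83894058683133))
tip scene (array([ 0.0649,  0.0334, -0.019 ]), np.float64(72.96912966007274), np.float64(27.274251919271254))
sc handles (array([-0.0383, -0.0469, -0.001 ]), np.float64(60.59242384117434), np.float64(-129.22624516315693)) (array([-0.063 ,  0.0003, -0.001 ]), np.float64(62.99838328848463), np.float64(179.71368365075043))
[[ 0.6184 -0.0878  0.152 ]] [[ 0.618  -0.0887  0.017 ]] [[ 0.7145 -0.0613  0.152 ]] 0.09975006278553782 15.437827928585746
scene [[ 0.6297 -0.0842  0.152 ]] [[ 0.7188 -0.0627  0.152 ]]
[[-0.9638  0.2665 -0.0008]
 [ 0.2665  0.9638 -0.0018]
 [ 0.0003 -0.002  -1.    ]] [0.1663 0.6018 0.2217] [-438.4678 -506.9261   72.5086]
```

```bash
python3 -m jog '[[[-438,-507,60],[0,0,-32],0],[[-438,-507,60],[0,0,-32],0],[[-438,-507,60],[0,0,-32],0],[[-438,-507,60],[0,0,-32],0],[[-438,-507,60],[0,0,-32],0],[[-438,-507,60],[0,0,-32],0],[[-438,-507,60],[0,0,-32],0],[[-438,-507,60],[0,0,-32],0],[[-438,-507,60],[0,0,-32],0],[[-438,-507,60],[0,0,-32],0],[[-438,-507,60],[0,0,-32],0],[[-438,-507,60],[0,0,-32],0]]'
cat > w.py <<'E'
import sys
from h import *
np.set_printoptions(precision=4,suppress=True)
x,y,z,yaw=map(float,sys.argv[1:5])
R,t,d=tool([x,y,z]); c=np.degrees(np.arctan2(R[1,0],R[0,0]))
s=bot.read_state()
print('t',s['time_s'],'pos',t,'yaw',c.round(2),'F',s['force'],'open',s['opening'],'shift mm',d.round(1),'wz',round(-((yaw-c+180)%360-180),2),'tilt',R[:,2],'j',s['joint_positions'].round(1))
E
python3 w.py .4537 -.0038 .03 196.5
```

```text
time_s: 1.1
position: [0.3781, 0.1551, 0.1782]
tcp_rot: [[-0.959, -0.285, -0.0], [-0.285, 0.959, 0.0], [0.0, 0.0, -1.0]]
force: [1.4, -0.6, -0.0]
opening: 0.998
t 1.1 pos [0.3781 0.1551 0.1782] yaw -163.45 F [ 1.4448 -0.5559 -0.0217] open 0.9978012689104249 shift mm [ -27.3 -173.9  148.2] wz 0.05 tilt [-0.0001  0.     -1.    ] j [   6.5   18.1  114.6    0.    47.3 -100. ]
```

```bash
python3 -m jog '[[[-27,-174,50],[0,0,0],0],[[-27,-174,70],[0,0,0],0],[[-27,-174,80],[0,0,0],0],[[-27,-174,80],[0,0,0],0],[[-27,-174,80],[0,0,0],0],[[-27,-174,80],[0,0,0],0],[[-27,-174,80],[0,0,0],0],[[-27,-174,80],[0,0,0],0],[[-27,-174,80],[0,0,0],0]]' >/dev/null
python3 w.py .4537 -.0038 .03 196.5
```

```text
t 1.85 pos [ 0.4523 -0.001   0.0988] yaw -163.38 F [0.0448 0.2788 0.5306] open 0.9996317066142103 shift mm [-0.5 -3.1 68.8] wz 0.12 tilt [-0.0006  0.0003 -1.    ] j [ -14.3   29.7  112.9    0.    37.4 -121. ]
```

```bash
python3 -m jog '[[[0,-3,25],[0,0,0],0],[[0,-3,50],[0,0,0],0],[[0,-3,68],[0,0,0],0],[[0,-3,68],[0,0,0],0],[[0,-3,68],[0,0,0],0.3],[[0,-3,68],[0,0,0],0.8],[[0,-3,68],[0,0,0],1],[[0,-3,68],[0,0,0],1],[[0,-3,68],[0,0,0],1],[[0,-3,68],[0,0,0],1],[[0,-3,68],[0,0,0],1],[[0,-3,68],[0,0,0],1]]' >/dev/null
python3 w.py .4537 -.0038 .03 196.5; python3 -m jog '[[[0,0,0],[0,0,0],1],[[0,0,-10],[0,0,0],1],[[0,0,-40],[0,0,0],1],[[0,0,-80],[0,0,0],1],[[0,0,-80],[0,0,0],1],[[0,0,-80],[0,0,0],1]]'
python3 w.py .5602 .3469 .042 174.2
python3 -c "
from h import *
cap('top','t1');i=cv2.imread('pics/t1.png')[200:350,240:440];cv2.imwrite('pics/t1c.png',cv2.resize(i,(800,600)))"
```

```text
t 2.85 pos [ 0.4542 -0.0051  0.0306] yaw -163.47 F [ 0.299  -0.1566  0.4668] open 0.47867540289404015 shift mm [0.1 1.3 0.6] wz 0.03 tilt [ 0.0004 -0.0001 -1.    ] j [ -14.8   38.1  114.7   -0.    27.1 -121.3]
time_s: 3.35
position: [0.4554, -0.0053, 0.112]
tcp_rot: [[-0.959, -0.285, 0.005], [-0.285, 0.959, -0.001], [-0.004, -0.003, -1.0]]
force: [-0.7, -0.3, -1.8]
opening: 0.411
t 3.35 pos [ 0.4554 -0.0053  0.112 ] yaw -163.45 F [-0.7056 -0.3222 -1.843 ] open 0.4113119012456906 shift mm [-200.5  308.    70. ] wz 22.35 tilt [ 0.0048 -0.0013 -1.    ] j [ -14.8   28.3  112.1   -0.    39.3 -121.3]
```

View pics/t1c.png

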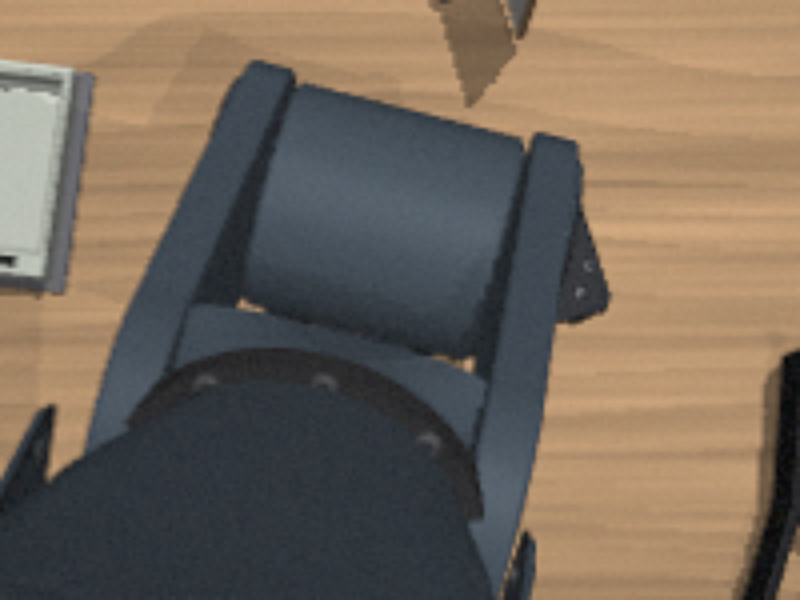

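```bash
python3 -m jog '[[[-200,308,10],[0,0,22.3],1],[[-200,308,10],[0,0,22.3],1],[[-200,308,10],[0,0,22.3],1],[[-200,308,10],[0,0,22.3],1],[[-200,308,10],[0,0,22.3],1],[[-200,308,10],[0,0,22.3],1],[[-200,308,10],[0,0,22.3],1],[[-200,308,10],[0,0,22.3],1],[[-200,308,10],[0,0,22.3],1],[[-200,308,10],[0,0,22.3],1],[[-200,308,10],[0,0,22.3],1],[[-200,308,10],[0,0,22.3],1]]' >/dev/null
python3 w.py .5602 .3469 .042 174.2
python3 - <<'E'
from h import *
a=cap('scene','s2');b=cap('top','t2')
c=lambda i,x,y,w,h:cv2.resize(i[y:y+h,x:x+w],(400,600))
cv2.imwrite('pics/m2.png',np.hstack([c(a,380,170,120,180)[:,:,::-1],c(b,130,180,120,180)[:,:,::-1]]))
E
```

```text
t 4.4 pos [0.556  0.3467 0.0975] yaw 174.34 F [-0.632   0.1094 -3.0969] open 0.4059657195067225 shift mm [-4.4  0.8 55.5] wz 0.14 tilt [-0.0051 -0.0028 -1.    ] j [ 22.2  41.2  82.9  -0.   56.3 -62.1]
```

View pics/m2.png

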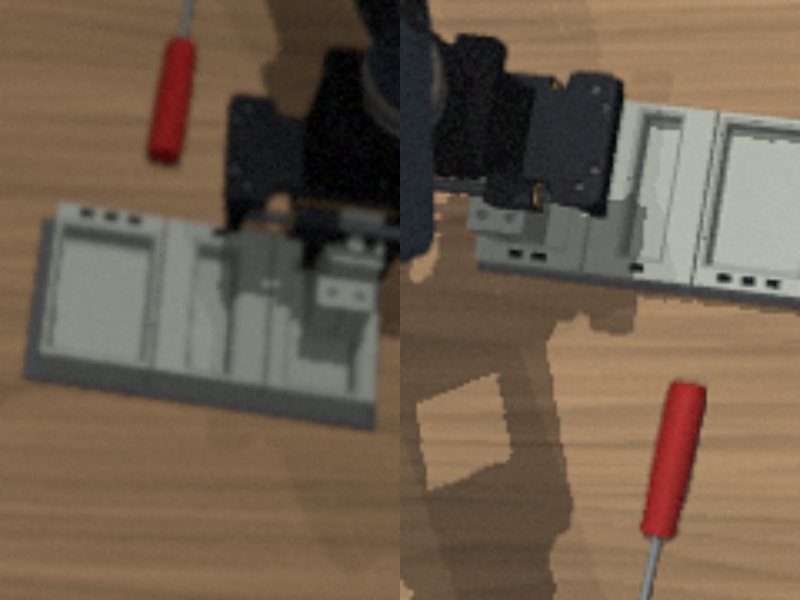

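```bash
python3 - <<'E'
from h import *
a=plane('scene',[(474.5,263),(493.4,262.4)],.1115).mean(0)
b=plane('top',[(150.4,248.4),(167.5,251.4)],.1115).mean(0)
print(a,b,(a+b)/2,np.linalg.norm(a-b))
E
python3 w.py .5602 .3469 .065 174.2
```

```text
[0.59761606 0.34439241 0.1115    ] [0.51174202 0.3464104  0.1115    ] [0.55467904 0.3454014  0.1115    ] 0.08589775386368886
t 4.5 pos [0.5564 0.3453 0.0985] yaw 174.19 F [ 0.2437  0.5476 -1.7031] open 0.40937449631352774 shift mm [-3.8  2.1 33.5] wz -0.01 tilt [-0.0045 -0.0024 -1.    ] j [ 22.1  41.   83.   -0.   56.3 -62.1]
```

```bash
python3 -m jog '[[[-5,2,15],[0,0,0],1],[[-5,2,30],[0,0,0],1],[[-5,2,30],[0,0,0],1],[[-5,2,36],[0,0,0],1],[[-5,2,42],[0,0,0],1],[[-5,2,46],[0,0,0],1],[[-5,2,46],[0,0,0],1]]' >/dev/null
python3 w.py .5602 .3469 .042 174.2
```

```text
t 5.0833 pos [0.5628 0.3481 0.0538] yaw 174.21 F [-0.2538  0.7207 -2.0374] open 0.413112655393984 shift mm [ 2.4 -1.5 11.8] wz 0.01 tilt [-0.0014 -0.0005 -1.    ] j [ 22.1  44.9  83.2   0.   52.  -62.1]
```

```bash
python3 -m jog '[[[1,-1,4],[0,0,0],1],[[1,-1,8],[0,0,0],1],[[1,-1,11],[0,0,0],1],[[1,-1,13],[0,0,0],1],[[1,-1,14],[0,0,0],1],[[1,-1,14],[0,0,0],1]]' >/dev/null
python3 w.py .5602 .3469 .042 174.2
```

```text
t 5.5833 pos [0.5621 0.3479 0.0425] yaw 174.27 F [-2.9875 -1.7768  8.6636] open 0.4111785842967658 shift mm [ 1.8 -1.1  0.5] wz 0.07 tilt [ 0.0002 -0.0003 -1.    ] j [ 22.1  45.7  83.6  -0.   50.6 -62.2]
```

```bash
python3 -m jog '[[[0,0,0],[0,0,0],0.5],[[0,0,0],[0,0,0],0],[[0,0,0],[0,0,0],0],[[0,0,0],[0,0,0],0],[[0,0,-20],[0,0,0],0],[[0,0,-50],[0,0,0],0],[[0,0,-90],[0,0,0],0],[[0,0,-130],[0,0,0],0],[[0,0,-170],[0,0,0],0],[[0,0,-170],[0,0,0],0]]' >/dev/null
python3 w.py .500 -.366 .2 25.3
```

```text
t 6.4167 pos [0.5673 0.3501 0.22  ] yaw 174.25 F [1.7526 0.3059 0.7411] open 0.9857169509029229 shift mm [  -4.4 -719.4   14. ] wz 148.95 tilt [ 0.0165  0.0068 -0.9998] j [ 22.1  33.2  76.6   0.   69.1 -62.2]
```

```bash
python3 -m jog '[[[-4,-600,10],[0,0,148.9],0],[[-4,-600,10],[0,0,148.9],0],[[-4,-600,10],[0,0,148.9],0],[[-4,-600,10],[0,0,148.9],0],[[-4,-600,10],[0,0,148.9],0],[[-4,-600,10],[0,0,148.9],0],[[-4,-600,10],[0,0,148.9],0],[[-4,-600,10],[0,0,148.9],0],[[-4,-600,10],[0,0,148.9],0],[[-4,-600,10],[0,0,148.9],0],[[-4,-600,10],[0,0,148.9],0],[[-4,-600,10],[0,0,148.9],0]]' >/dev/null
python3 w.py .4882 -.375 .12 25.3
python3 - <<'E'
from h import *
b=cap('top','t3');a=cap('scene','s3')
c=lambda i,x,y,w,h:cv2.resize(i[y:y+h,x:x+w],(400,300))
cv2.imwrite('pics/m3.png',np.hstack([c(a,370,220,140,105)[:,:,::-1],c(b,140,190,140,105)[:,:,::-1]]))
E
```

```text
t 7.4167 pos [ 0.5148 -0.1519  0.2019] yaw 87.94 F [ 1.2225 -0.5737 -0.1523] open 0.9987458375308106 shift mm [-223.9  -18.6   81.8] wz 62.64 tilt [ 0.0002  0.     -1.    ] j [-28.4  25.   96.1   0.   58.9 -26.3]
```

View pics/m3.png

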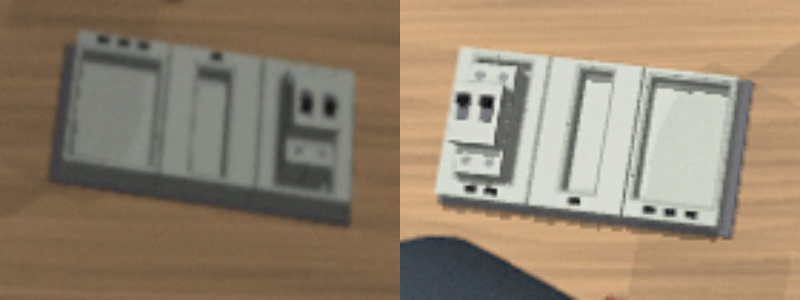

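The breaker sits in the two-bar slot in both views, upright and below the rim as expected. On to the clip.

```bash
python3 -m jog '[[[-224,-19,70],[0,0,62.6],0],[[-224,-19,70],[0,0,62.6],0],[[-224,-19,70],[0,0,62.6],0],[[-224,-19,70],[0,0,62.6],0],[[-224,-19,70],[0,0,62.6],0],[[-224,-19,70],[0,0,62.6],0],[[-224,-19,70],[0,0,62.6],0],[[-224,-19,70],[0,0,62.6],0],[[-224,-19,70],[0,0,62.6],0],[[-224,-19,70],[0,0,62.6],0],[[-224,-19,70],[0,0,62.6],0],[[-224,-19,70],[0,0,62.6],0]]' >/dev/null
python3 w.py .4882 -.375 .005 25.3
python3 - <<'E'
from h import *
b=cap('top','t4');a=cap('scene','s4')
c=lambda i,x,y,w,h:cv2.resize(i[y:y+h,x:x+w],(400,400))
cv2.imwrite('pics/m4.png',np.hstack([c(a,120,170,100,100)[:,:,::-1],c(b,450,200,100,100)[:,:,::-1]]))
E
```

```text
t 8.5167 pos [ 0.4899 -0.3726  0.1319] yaw 25.88 F [0.2836 0.7491 0.6026] open 0.9992931687559813 shift mm [ -2.6   1.5 126.9] wz 0.58 tilt [-0.0002  0.0003 -1.    ] j [-47.6  35.8  88.1   0.   56.1  16.5]
```

View pics/m4.png

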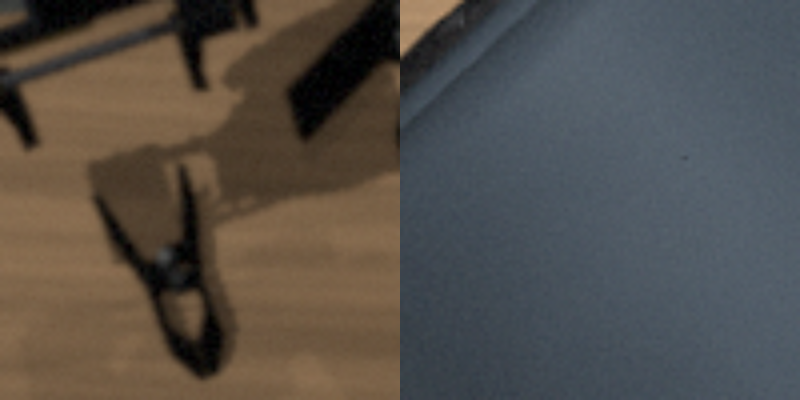

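```bash
python3 -m jog '[[[-3,1,40],[0,0,0.5],0],[[-3,1,80],[0,0,0.5],0],[[-3,1,110],[0,0,0.5],0],[[-3,1,126],[0,0,0.5],0],[[-3,1,126],[0,0,0.5],0],[[-3,1,126],[0,0,0.5],0],[[-3,1,126],[0,0,0.5],0]]' >/dev/null
python3 w.py .4882 -.375 .005 25.3
python3 -m jog '[[[0,0,0],[0,0,0],0.3],[[0,0,0],[0,0,0],0.35],[[0,0,0],[0,0,0],0.4],[[0,0,0],[0,0,0],0.45],[[0,0,0],[0,0,0],0.5],[[0,0,0],[0,0,0],0.55],[[0,0,0],[0,0,0],0.6],[[0,0,0],[0,0,0],0.65],[[0,0,0],[0,0,0],0.8],[[0,0,0],[0,0,0],1],[[0,0,0],[0,0,0],1],[[0,0,0],[0,0,0],1]]'
python3 - <<'E'
from h import *
a=cap('scene','s5')
cv2.imwrite('pics/m5.png',cv2.resize(a[180:280,110:210],(500,500))[:,:,::-1])
E
```

```text
t 9.2 pos [ 0.4881 -0.3759  0.0072] yaw 25.24 F [-0.2292  0.0777  1.1644] open 0.9981459956182261 shift mm [ 0.5 -0.8  2.2] wz -0.06 tilt [ 0.0011 -0.0012 -1.    ] j [-48.   46.5  91.2  -0.   42.2  16.8]
time_s: 10.2
position: [0.4875, -0.3756, 0.0064]
tcp_rot: [[0.905, 0.426, 0.0], [0.426, -0.905, -0.0], [0.0, 0.0, -1.0]]
force: [-0.9, 0.5, 4.1]
opening: 0.352
```

View pics/m5.png

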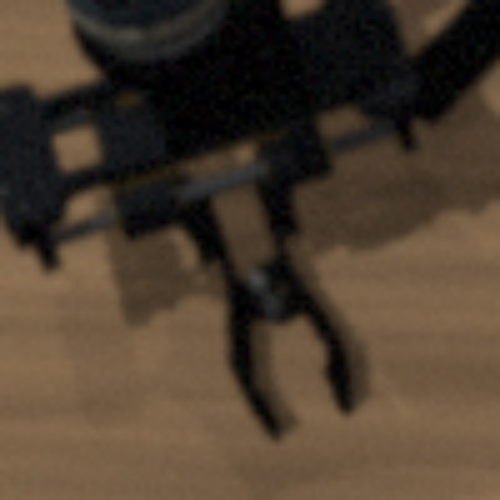

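```bash
python3 - <<'E'
from h import *
np.set_printoptions(precision=4,suppress=True)
R,t,_=tool()
for n,p,z in(('pin',(163.6,238),.037),('L',(179,261),.02),('R',(165.5,266.4),.02)):
    P=plane('scene',[p],z)[0];print(n,P,((P-t)@R*1000).round(1))
E
python3 -m jog '[[[0,0,-10],[0,0,0],1],[[0,0,-30],[0,0,0],1],[[0,0,-65],[0,0,0],1],[[0,0,-100],[0,0,0],1],[[0,0,-135],[0,0,0],1],[[0,0,-160],[0,0,0],1],[[0,0,-160],[0,0,0],1],[[0,0,-160],[0,0,0],1]]' 
E=1; python3 w.py .49 -.124 .17 15.5
```

```text
pin [ 0.5337 -0.3486  0.037 ] [ 53.3  -4.7 -30.6]
L [ 0.5808 -0.3081  0.02  ] [113.2 -21.4 -13.6]
R [ 0.5963 -0.3362  0.02  ] [115.2  10.7 -13.6]
time_s: 10.92
position: [0.488, -0.3759, 0.168]
tcp_rot: [[0.905, 0.426, 0.002], [0.426, -0.905, -0.003], [0.001, 0.003, -1.0]]
force: [0.2, 0.4, -1.4]
opening: 0.354
t 10.9167 pos [ 0.488  -0.3759  0.168 ] yaw 25.21 F [ 0.1704  0.3626 -1.4395] open 0.353979868133438 shift mm [ 109.1 -227.1   -2.7] wz 9.71 tilt [ 0.0024 -0.0026 -1.    ] j [-48.   33.1  86.6   0.   60.1  16.8]
```

```bash
python3 w.py .4778 -.1277 .13 15.5; python3 -m jog '[[[96,-229,0],[0,0,9.7],1],[[96,-229,0],[0,0,9.7],1],[[96,-229,0],[0,0,9.7],1],[[96,-229,0],[0,0,9.7],1],[[96,-229,0],[0,0,9.7],1],[[96,-229,0],[0,0,9.7],1],[[96,-229,20],[0,0,9.7],1],[[96,-229,50],[0,0,9.7],1],[[96,-229,80],[0,0,9.7],1],[[96,-229,95],[0,0,9.7],1],[[96,-229,95],[0,0,9.7],1],[[96,-229,95],[0,0,9.7],1]]' >/dev/null;  python3 w.py .5404 -.1104 .073 15.5
python3 - <<'E'
from h import *
b=cap('top','t6');a=cap('scene','s6')
c=lambda i,x,y,w,h:cv2.resize(i[y:y+h,x:x+w],(400,400),interpolation=cv2.INTER_CUBIC)
cv2.imwrite('pics/m6.png',np.hstack([c(a,230,220,100,100)[:,:,::-1],c(b,320,150,100,100)[:,:,::-1]]))
E
```

```text
t 10.9167 pos [ 0.488  -0.3759  0.168 ] yaw 25.21 F [ 0.1704  0.3626 -1.4395] open 0.353979868133438 shift mm [  96.4 -229.    37.3] wz 9.71 tilt [ 0.0024 -0.0026 -1.    ] j [-48.   33.1  86.6   0.   60.1  16.8]
t 11.9167 pos [ 0.4751 -0.1264  0.0693] yaw 15.5 F [ 0.7838  0.1552 -0.6679] open 0.3479776853663918 shift mm [67.2  2.  -3.9] wz -0.0 tilt [-0.0049  0.0027 -1.    ] j [-28.   34.9 108.2   0.   37.3  46.5]
```

View pics/m6.png

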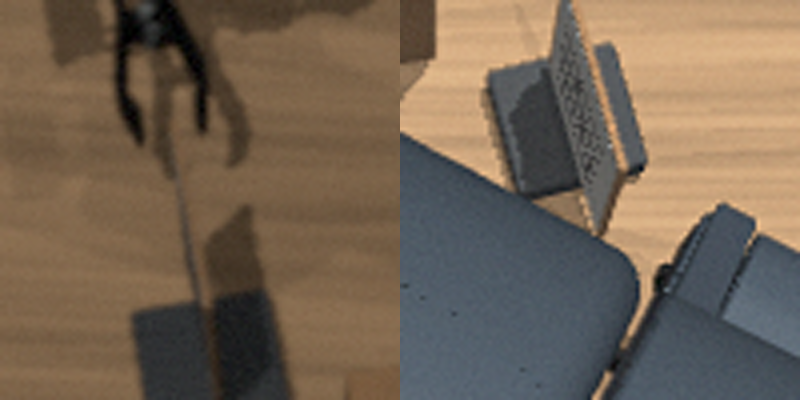

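Run:
```python
from h import *
np.set_printoptions(precision=4,suppress=True)
R,t,_=tool()
def q(n,c,p,z):
    P=plane(c,[p],z)[0];print(n,P,((P-t)@R*1000).round(1))
q('L','scene',(280.8,253),.07);q('R','scene',(265,256),.07)
q('edge top','scene',(273.3,259),.152);q('card far','scene',(230+201/4,220+300/4),.152)
q('edge top T','top',(376.2,192),.152);q('edge bot T','top',(370.3,209),.017)
print(proj('scene',[[.6175,-.089,.152],[.6175,-.089,.085],[.7187,-.061,.152]]))
print('pred tips',proj('scene',[t+R@np.array([106,s,-12])/1000 for s in(-16,16)]))
```

```text
L [ 0.5752 -0.0786  0.07  ] [107.8 -20.8   1.2]
R [ 0.5845 -0.1115  0.07  ] [108.   13.3   1.2]
edge top [ 0.6365 -0.0842  0.152 ] [165.4   0.9 -80.8]
card far [ 0.7138 -0.0638  0.152 ] [245.3   1.9 -80.8]
edge top T [ 0.6184 -0.0886  0.152 ] [146.8   0.3 -80.8]
edge bot T [ 0.6189 -0.0887  0.017 ] [147.2   0.6  54.2]
[[271.7714 250.5166]
 [273.7001 266.7982]
 [281.4854 297.421 ]]
pred tips [[278.1111 249.544 ]
 [263.1548 252.2885]]
```

```bash
python3 -m jog '[[[10,3,-4],[0,0,0],1],[[25,3,-4],[0,0,0],1],[[40,3,-4],[0,0,0],1],[[50,3,-4],[0,0,0],1],[[55,3,-4],[0,0,0],1],[[55,3,-4],[0,0,0],1],[[55,3,-4],[0,0,0],1]]' >/dev/null;  python3 w.py .5404 -.1104 .073 15.5
python3 - <<'E'
from h import *
a=cap('scene','s7');b=cap('top','t7')
c=lambda i,x,y,w,h:cv2.resize(i[y:y+h,x:x+w],(400,400),interpolation=cv2.INTER_CUBIC)
cv2.imwrite('pics/m7.png',np.hstack([c(a,240,220,70,70)[:,:,::-1],c(b,335,150,80,80)[:,:,::-1]]))
E
```

```text
t 12.6 pos [ 0.5301 -0.1154  0.0754] yaw 15.53 F [-0.7287 -0.2233 -0.113 ] open 0.35435774657624225 shift mm [11.2 -2.1  2.4] wz 0.03 tilt [-0.0005 -0.     -1.    ] j [-24.1  36.6 100.9  -0.   42.6  50.4]
```

View pics/m7.png

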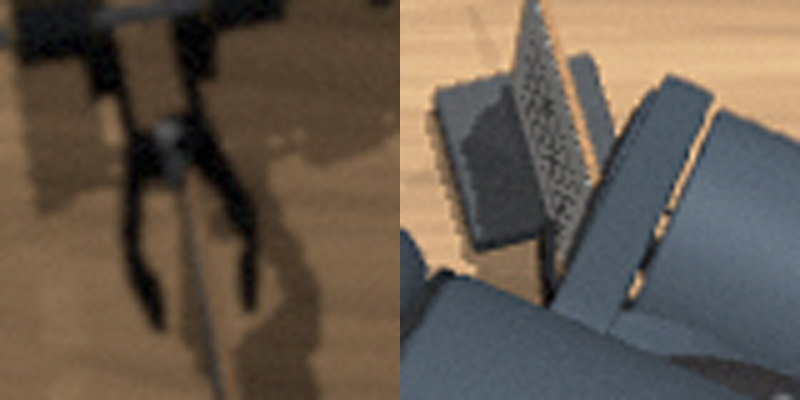

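```bash
python3 -m jog '[[[6,0,1],[0,0,0],1],[[12,0,2],[0,0,0],1],[[12,0,2],[0,0,0],1],[[12,0,2],[0,0,0],1],[[12,0,2],[0,0,0],1]]' >/dev/null;  python3 w.py .5404 -.1104 .073 15.5
python3 - <<'E'
from h import *
a=cap('scene','s8')
c=lambda i,x,y,w,h:cv2.resize(i[y:y+h,x:x+w],(600,600),interpolation=cv2.INTER_CUBIC)
cv2.imwrite('pics/m8.png',np.clip(c(a,245,230,60,60)[:,:,::-1]*1.8,0,255))
R,t,_=tool()
E=np.array([.618,-.0887,.085]);u=np.array([np.cos(np.radians(15.5)),np.sin(np.radians(15.5)),0])
print(((E-t)@R*1000).round(1), proj('scene',[E,E+.026*u,E+[0,0,.067],E+.026*u+[0,0,.067]]).round(1))
print(proj('scene',[t+R@np.array([106,s,-12])/1000 for s in(-13.5,13.5)]))
E
```

```text
t 13.1167 pos [ 0.542  -0.1123  0.0729] yaw 15.51 F [-0.19    0.0253 -0.7587] open 0.3485731326818182 shift mm [-1.1 -2.2 -0.1] wz 0.01 tilt [-0.0005  0.0001 -1.    ] j [-23.3  37.3  99.3  -0.   43.3  51.2]
[ 79.6  -2.4 -12.1] [[273.8 267. ]
 [276.1 277.9]
 [271.9 250.7]
 [274.2 262. ]]
[[281.45483144 277.0985597 ]
 [268.49631129 279.5317842 ]][ WARN:0@1.688] global loadsave.cpp:1063 imwrite_ Unsupported depth image for selected encoder is fallbacked to CV_8U.
```

View pics/m8.png

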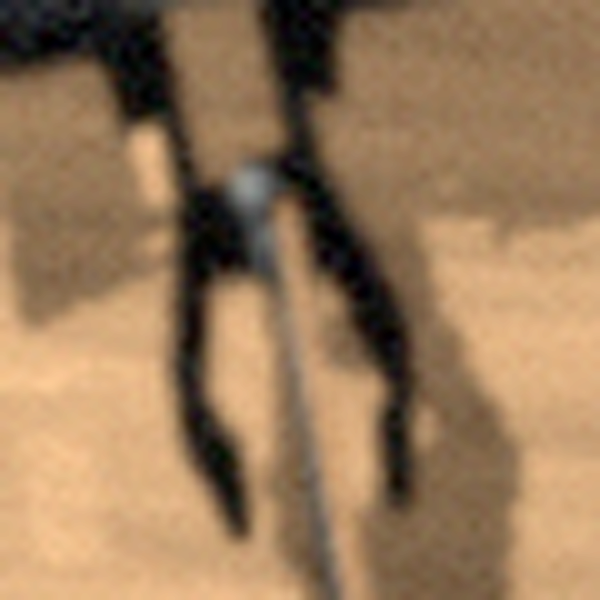

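```bash
python3 -c "
from rig import bot
s=bot.read_state();print(s['time_s'],s['qvel'].round(2),s['force'],s['opening'],bot.hand_in())"
```

```text
the job is handed in; nothing more can be done
13.1667 [-0.03 -0.08  0.07 -0.03  0.04  0.1 ] [ 0.32317597  0.21245438 -1.4810512 ] 0.35264537336808793 None
```

I put the breaker back in the two-bar slot and let go. The arm now holds the spring clip wide open around the card's free edge. I handed the job in at 13.2 s of the 58 s allowed.

- **Breaker:** It met the slot floor with about 9 N of push. From the tool height, its underside was about 12 mm above the bench, which is the floor height. After release, both camera views showed it seated upright in the slot.
- **Clip opening:** The fingers read about 30.6 mm. The task gives 32 mm at the stop, so the handles should be fully squeezed.
- **Clip position:** By the tool height and grasp geometry, its middle is about 85 mm above the bench, with the card edge about 26 mm in from the tips. The force on the tool was about the clip's own weight, so there was no sign of contact with the card. The arm was at rest.
- **Disagreement:** The two cameras differed by up to about 5 mm on how far sideways the card sits from the clip's middle line. I placed the clip between the two. In the last scene picture the card ran close to midway between the jaws. I estimate at least 8 mm clear on each side. In that last position only the scene camera could see the jaws; the arm hid them from the top camera.

I took no final picture of the bystanders. The moves stayed clear of them, and no contact showed in the forces.

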